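# Close the photometer's well with its sprung dust cap

## Robot

A 6-joint arm with a two-finger parallel gripper is mounted at the origin on the work surface. World frame = base frame: x ahead of the robot, y to its left, z up, the work surface at z = 0. Lengths are in m, angles in rad, forces in N, time in s.
With the tool pointing down it reaches from about 0.35 to 0.725 m from the base axis. Payload 6 kg.
Tool frame: the origin (TCP) lies midway between the tips of the shut fingers; the grasp point (between the pads) lies 19 mm behind it (r.tcp_to_grasp is the distance from the TCP to the grasp point, in m); x points along the fingers, z is the direction in which the jaws open and shut, and the axes are right-handed (so a half turn about x gives the same grasp; the last joint's range is limited). The gripper opens to 85 mm and grips with 20 to 120 N. Pads are 22 mm wide; open, the fingers measure 114 mm over their backs; the gripper's body (76 mm by 85 mm) begins 54 mm behind the grasp point. The pads swing forward as they close: fully open they stand 13 mm farther back than shut.
Start: joints at [-0.861, 0.04, 0.085, 0, -1.615, -0.334], TCP at [0.22, -0.558, 0.231] pointing down, gripper open.
Joint ranges: [-2.56, 2.56], [-1.29, 2.01], [-1.08, 1.49], [-3.29, 1.98], [-2.81, -0.18], [-2.99, 2.99]. Speed limits (rad/s): [2.57, 2.57, 3.01, 3.14, 3.14, 3.14].

## Interface

Orientations are given as a rotation vector (axis times angle).
In Python, from bench import readout, get_image, job, r gives the robot as it stands.
- The arm moves only by the tool servo_tool, never from a script. Its argument "motion" is one flat list of numbers, 7 for each row, row after row: the shift along the tool's x, y, z in units of 25 cm (1.0 is 25 cm), then the turn, a rotation vector about the tool's x, y, z in units of 0.12 rad (1.0 is 0.12 rad), then the opening, from 0 (shut) to 1 (fully open). In form: [dx, dy, dz, wx, wy, wz, claw, dx, dy, dz, wx, wy, wz, claw, ...]. A call has 1 to 12 rows; each row shifts and turns the commanded pose from where the row before left it, along the tool's axes as they then stand; what a row does not reach is not made up. A row lasts 1/10 s, in which the tool goes at most 50 mm and 8.59 degrees, less where a joint would pass 70% of its speed; a pose out of reach is approached as far as the arm can. A call with a number of a shift or a turn outside -1 to 1 is refused whole. A call with a gripper value outside its range is refused whole. The fingers move at their own pace and stop on an object; the grip force is fixed at half the most. Time passes only in rows, so rows that do not move let the fingers close. It gives the time, the measured TCP pose, the force and the opening at its end, in the units of the state.
- readout.get_state(): the state, without advancing time (a new reading comes with each control period).
- get_image(name): name is "scene" or "top"; returns a dict with "color" (384x512x3 uint8, red, green, blue), "z_map" (384x512 float32, m along the optical axis (not along the pixel's ray), 0 where there is no reading), "fx", "fy", "cx", "cy" (pixels), "world_to_cam" (4x4, takes a point from world to camera coordinates). Camera axes: x right, y up, looking along -z (the intrinsics and any distortion apply to the point x, -y, -z); pixel columns grow to the right and rows downward; lengths in m; the calibration is good to about 2 mm. A picture is of the moment at which its call begins.
- job.close_job(): hands the job in, once; it reports no verdict.
The state is a dict: "clock": time; "q": joint angles; "qvel": joint speeds; "joint_torque": joint torques, N m; "tool_pos": TCP position; "ee_rot": TCP orientation; "wrist_force": force on the tool from outside, world axes, zero at the start; "wrist_torque": the same for the moment, N m; "gripper_width": finger opening in m.
Only numpy, scipy, OpenCV 4.12 (cv2) and the standard library are available. Lean on these libraries where they do the work, as an engineer would, in place of code of your own. Each camera call takes 0.05 s, during which the arm holds its last target.

## Task

Cap the photometer's open well for storage: take the dust cap by its two upright spring tabs, pinch the tabs right in, and set the cap into the round well until its flange lies flat on the metal plate all round. Then let go, so that the tabs spring back out and the cap's lugs catch under the well's rim. The knobbed lid and the glass dish lying nearby are not for this.

Things in the scene. Friction and masses are not known exactly. Their poses are not given: they have to be found in the camera images.
- cap: Off-white cap, ~85 g, upright. Origin: centre of its underside; z up, y through both tabs. Round plug, 40 mm wide, 16 mm high; 76 mm flange at 16 to 20 mm height; above it two upright ribbed tabs, 22 mm wide, 21 to 48 mm high, outer faces at y = +-27 mm. Grip these faces from above, fingertips just clear of the flange, 10 N or more. Below the flange a lug per tab sticks out at 6 to 9 mm height.
- well (a point): Centre of the mouth of the photometer's well, at its top face, 65 mm above the bench. Fixed white housing, 180 x 150 mm; flush in its top a 92 mm square metal plate with a 56 mm hole: the well. Plate 5 mm thick; below it the well widens to 70 mm, 35 mm deep in all. Cap fits at any yaw; seated, its flange is on the plate, its origin 16 mm below this point. x: from display to well; z up.
- tab_a (a joint): Inward travel of the cap's +y tab along the cap's y: 0 free, 0.012 m at its hard stop (both in: outer faces 30 mm apart). Sprung outwards, 1.3 N at 0, 4 N at full travel. Its lug, 12 mm wide, ends 33 mm from the cap's axis when free (too wide for the well's hole) and 21 mm when pinched in (about 6 mm to spare all round).
- tab_b (a joint): The same for the cap's -y tab: inward travel, 0 free, 0.012 m at its hard stop. Let go, both tabs spring out and the lugs catch under the plate.

How it is judged:
On the way:
1. the cap is lifted off the bench with both tabs pinched in (each by 6 mm or more) (value of joint each of tab_a, tab_b above 0.006 m and height (world z) of cap above 0.03 m), for 0.2 s.
At the end, for the whole second after the job is handed in: The cap sits in the well, its axis within 10 mm of the well's, its flange flat on the plate (within 2.5 mm, tilt under 0.1 rad), both tabs sprung out again to within 4 mm of free so that the lugs are under the rim, and the cap is at rest (horizontal distance between cap and well below 0.01 m and z of cap in the frame of well below -0.0135 m and angle between cap's own z axis and vertical below 0.1 rad and value of joint each of tab_a, tab_b below 0.004 m and linear speed of cap below 0.02 m/s); the robot touches nothing.
It also fails if it takes over 34 s, if anything falls off the work surface, if the arm or the gripper's body presses on something with over 40 N, if the wrist force passes 120 N, or if a joint passes its speed limit or range.

## Working session

There is one attempt and no reset: what is moved stays moved. The work goes in short steps, Python scripts to look and compute and a tool call to move; the robot and the scene stay as the last step left them, time stands still between calls to the robot, and variables do not carry over. Pictures are saved under pics/ and viewed, and the job is handed in when it is done.

Besides the shell and the picture viewer there is one more tool, called after "Emit:" as a command line: name --argument value ..., lists and objects as JSON in quotes. servo_tool: Moves the arm, as the interface text tells. Its arguments: {"type":"object","properties":{"motion":{"type":"array"}},"required":["motion"]}

```bash
mkdir -p pics; ls
cat > h.py <<'E'
import numpy as np, cv2
from bench import readout,get_image,job,r
def snap(n,tag):
    d=get_image(n); np.savez(f'{tag}.npz',**d); cv2.imwrite(f'pics/{tag}.png',cv2.cvtColor(d['color'],cv2.COLOR_RGB2BGR)); return d
def load(tag): return dict(np.load(f'{tag}.npz'))
def cloud(d):
    z=d['z_map'];v,u=np.mgrid[:z.shape[0],:z.shape[1]]
    X=(u-d['cx'])/d['fx']*z;Y=-(v-d['cy'])/d['fy']*z
    P=np.stack([X,Y,-z,np.ones_like(z)],-1)
    W=P@np.linalg.inv(d['world_to_cam']).T
    W=W[...,:3].copy();W[z<=0]=np.nan
    return W
E
python3 - <<'E'
from h import *
for n in ('scene','top'):
    d=snap(n,n+'0'); print(n,d.keys(),d['fx'],d['cx'],d['cy'],np.linalg.inv(d['world_to_cam']).round(3).tolist())
print(readout.get_state(), r.tcp_to_grasp)
E
```

```text
pics
scene dict_keys(['color', 'z_map', 'fx', 'fy', 'cx', 'cy', 'world_to_cam']) 377.9516165606851 256.519546550281 200.94386409084743 [[0.456, -0.695, 0.556, 0.97], [0.89, 0.358, -0.283, -0.171], [-0.003, 0.624, 0.782, 0.598], [0.0, 0.0, 0.0, 1.0]]
top dict_keys(['color', 'z_map', 'fx', 'fy', 'cx', 'cy', 'world_to_cam']) 408.3514943382564 252.04994721949848 193.4745223750198 [[-0.004, 0.988, -0.157, 0.441], [-1.0, -0.003, 0.005, 0.05], [0.005, 0.157, 0.988, 0.974], [0.0, 0.0, 0.0, 1.0]]
{'clock': 0.1, 'q': array([-8.61302827e-01,  4.07796745e-02,  8.39146811e-02, -4.11418941e-04,
       -1.61551175e+00, -3.33710205e-01]), 'qvel': array([ 0.00200069, -0.00050886,  0.00271435,  0.00197077, -0.00010161,
        0.00039652]), 'joint_torque': array([-6.86439846e-03, -3.69346511e+01,  3.48281300e+01,  6.95184544e+00,
       -4.56963331e-03, -1.65835235e-05]), 'tool_pos': array([ 0.22016634, -0.55782655,  0.23036449]), 'ee_rot': array([-1.47893596,  1.0065105 ,  1.48147577]), 'wrist_force': array([0.40884799, 1.05560997, 0.38070638]), 'wrist_torque': array([ 0.004162  , -0.00067144, -0.00873792]), 'gripper_width': 0.08543636901512687} 0.0187
```

View pics/top0.png

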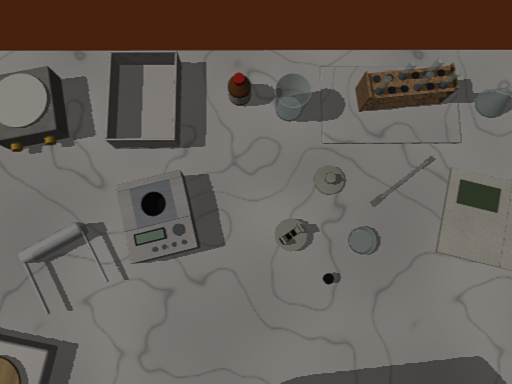

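View pics/scene0.png

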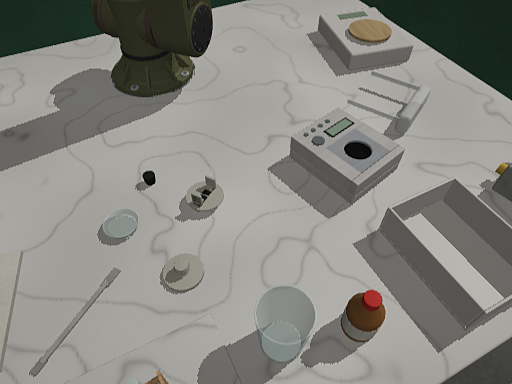

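The top view shows the cap at about (291,235), the well at (153,204), the knobbed lid at (329,180) and the dish at (362,240). Next I enlarge and measure.

Run:
```python
from h import *
d=load('top0');s=load('scene0')
def crop(d,u,v,h,k): return cv2.resize(cv2.cvtColor(d['color'][v-h:v+h,u-h:u+h],cv2.COLOR_RGB2BGR),None,fx=k,fy=k,interpolation=cv2.INTER_CUBIC)
cv2.imwrite('pics/c1.png',np.hstack([crop(d,291,235,25,8),crop(s,205,195,25,8)]))
cv2.imwrite('pics/c2.png',np.hstack([crop(d,153,210,50,4),crop(s,350,150,50,4)]))
W=cloud(d)
for n,W in(('top',W),('scene',cloud(s))):
    # cap
    m=np.isfinite(W[...,2])
    print(n)
    if n=='top': R0=(slice(205,265),slice(261,321)); R1=(slice(165,270),slice(110,210))
    else: R0=(slice(165,225),slice(175,235));R1=(slice(95,205),slice(280,410))
    p=W[R0].reshape(-1,3)
    fl=p[(p[:,2]>.014)&(p[:,2]<.026)]; tb=p[p[:,2]>.038]
    for q in (fl,tb):
        if len(q): print(len(q),np.nanmin(q,0).round(4),np.nanmax(q,0).round(4),np.nanmean(q,0).round(4))
    (c,rr)=cv2.minEnclosingCircle(fl[:,:2].astype(np.float32));print('circ',c,rr)
    print('tabs rect',cv2.minAreaRect(tb[:,:2].astype(np.float32)))
    p=W[R1]
    t=p[...,2];hs=p[(t>.058)&(t<.072)]
    print('house',len(hs),hs[:,2].mean(),cv2.minAreaRect(hs[:,:2].astype(np.float32)))
    lo=(t<.055)
    c=d if n=='top' else s
    g=c['color'][R1].mean(-1)
    mask=(g<45).astype(np.uint8)
    k,l,st,ce=cv2.connectedComponentsWithStats(mask);
    for i in range(1,k):
        if st[i,4]>100: print(st[i],ce[i]+[R1[1].start,R1[0].start])
```

```text
top
748 [ 0.4602 -0.0833  0.015 ] [ 0.5324 -0.0083  0.0259] [ 0.4959 -0.0451  0.0202]
54 [ 0.4731 -0.0728  0.0392] [ 0.5201 -0.018   0.0515] [ 0.4961 -0.0453  0.0467]
circ (0.4965847134590149, -0.04560353234410286) 0.037868682295084
tabs rect ((0.49627044796943665, -0.04578918218612671), (0.021193966269493103, 0.054746173322200775), 35.16581344604492)
house 4937 0.06551295874287706 ((0.5369400382041931, 0.259305864572525), (0.18018363416194916, 0.15079766511917114), 13.902800559997559)
[ 31   8  59  89 203] [184.80788177 224.55172414]
[ 31  27  25  24 465] [152.83870968 203.45806452]
scene
768 [ 0.4589 -0.0837  0.0151] [ 0.5356 -0.009   0.0258] [ 0.5007 -0.0465  0.0198]
106 [ 0.4745 -0.0743  0.0381] [ 0.5207 -0.0181  0.0503] [ 0.4989 -0.0479  0.0443]
circ (0.49703994393348694, -0.046337470412254333) 0.038687579333782196
tabs rect ((0.49724432826042175, -0.04632715880870819), (0.021905716508626938, 0.055451199412345886), 35.527408599853516)
house 4318 0.06463679813788603 ((0.5787267088890076, 0.26899850368499756), (0.26537957787513733, 0.15384668111801147), 13.683300971984863)
[ 64  47  28  17 354] [357.3079096  150.13276836]
```

```bash
ls pics
```

```text
c1.png
c2.png
scene0.png
top0.png
```

View pics/c1.png

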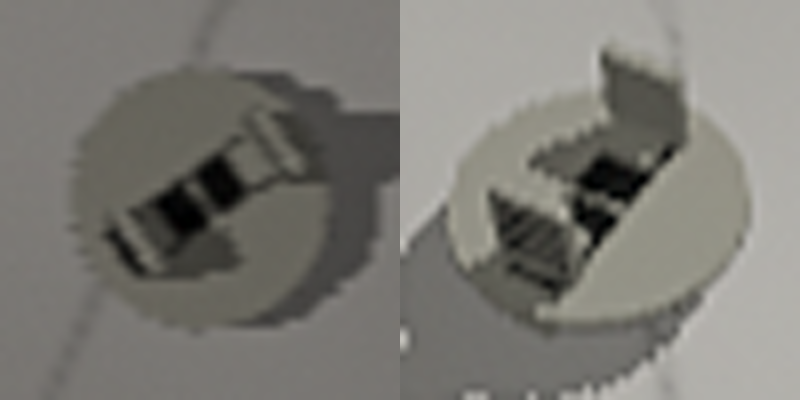

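View pics/c2.png

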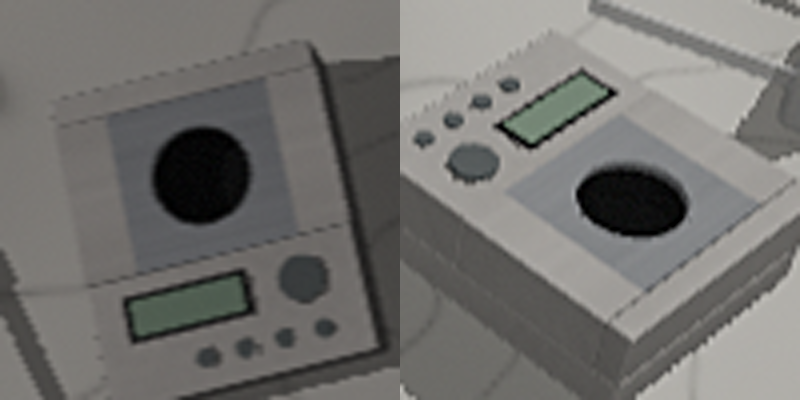

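```bash
cat >> h.py <<'E'
from scipy.spatial.transform import Rotation as Ro
def plan(xyz,zdir_deg):
    s=readout.get_state(); R=Ro.from_rotvec(s['ee_rot']).as_matrix(); p=s['tool_pos']
    z=np.array([np.cos(np.radians(zdir_deg)),np.sin(np.radians(zdir_deg)),0])
    x=np.array([0,0,-1.]); best=None
    for sg in(1,-1):
        Rt=np.stack([x,np.cross(sg*z,x),sg*z],1)
        w=Ro.from_matrix(R.T@Rt).as_rotvec()
        d0=R.T@(np.array(xyz)-p); d1=Rt.T@(np.array(xyz)-p)
        print('sg',sg,'shift in now-frame(units)',(d0/.25).round(4),'in target frame',(d1/.25).round(4),'turn units',(w/.12).round(3))
    print('t',s['clock'],'p',p.round(4),'q',s['q'].round(3),'w',s['gripper_width'],'F',s['wrist_force'].round(2)); print('axes',R.round(3).tolist())
E
python3 - <<'E'
from h import *
def ray(d,u,v,z):
    M=np.linalg.inv(d['world_to_cam']);dr=M[:3,:3]@np.array([(u-d['cx'])/d['fx'],-(v-d['cy'])/d['fy'],-1]);o=M[:3,3]
    return o+dr*(z-o[2])/dr[2]
for n,(a,b,c,e) in(('top',(185,225,130,175)),('scene',(135,165,340,378))):
    d=load(n+'0');g=d['color'].astype(float).mean(-1)
    m=np.zeros(g.shape,np.uint8);m[a:b,c:e]=(g[a:b,c:e]<55)
    cs,_=cv2.findContours(m,cv2.RETR_EXTERNAL,cv2.CHAIN_APPROX_NONE);k=max(cs,key=len)[:,0]
    P=np.array([ray(d,u,v,.065)[:2] for u,v in k]);print(n,cv2.minEnclosingCircle(P.astype(np.float32)),cv2.fitEllipse(P.astype(np.float32)))
# housing from top, rect: plate colour centre not used
plan([.4967,-.046,.2],-54.8)
E
```

```text
top ((0.5639402270317078, 0.2670360505580902), 0.028056751936674118) ((0.5640704035758972, 0.26719754934310913), (0.05345064774155617, 0.05385158583521843), 14.033673286437988)
scene ((0.5665477514266968, 0.26361894607543945), 0.027150485664606094) ((0.5672128200531006, 0.2628941535949707), (0.047227952629327774, 0.05253416672348976), 143.79458618164062)
sg 1 shift in now-frame(units) [ 0.1237 -1.7804  1.4983] in target frame [ 0.1215  2.084  -1.0353] turn units [ 2.4192e+01  1.0000e-03 -2.0000e-02]
sg -1 shift in now-frame(units) [ 0.1237 -1.7804  1.4983] in target frame [ 0.1215 -2.084   1.0353] turn units [-1.988e+00  1.400e-02  1.000e-03]
t 0.1 p [ 0.2202 -0.5578  0.2304] q [-0.861  0.041  0.084 -0.    -1.616 -0.334] w 0.08543636901512687 F [0.41 1.06 0.38]
axes [[-0.001, -0.93, -0.367], [0.001, -0.367, 0.93], [-1.0, 0.0, 0.002]]
```

Emit:
servo_tool --motion '[0,0,0,-1,0,0,1,0,0,0,-1,0,0,1,0.005,-0.1,0.05,0,0,0,1,0.01,-0.15,0.075,0,0,0,1,0.01,-0.15,0.075,0,0,0,1,0.01,-0.15,0.075,0,0,0,1,0.01,-0.15,0.075,0,0,0,1,0.01,-0.15,0.075,0,0,0,1,0.01,-0.15,0.075,0,0,0,1,0.01,-0.15,0.075,0,0,0,1,0.01,-0.15,0.075,0,0,0,1,0.01,-0.15,0.075,0,0,0,1]'

```text
clock: 1.3
tool_pos: [0.4118, -0.1991, 0.2073]
ee_rot: [-1.647, 0.852, 1.647]
wrist_force: [0.8, -0.8, -0.7]
gripper_width: 0.0854
```

```bash
python3 -c "
from h import *
plan([.4967,-.046,.1],-54.8)"
```

```text
sg 1 shift in now-frame(units) [ 0.4293 -0.6309  0.3034] in target frame [ 0.4291  0.6305 -0.3044] turn units [-2.6167e+01 -3.0000e-03  2.0000e-03]
sg -1 shift in now-frame(units) [ 0.4293 -0.6309  0.3034] in target frame [ 0.4291 -0.6305  0.3044] turn units [0.013 0.001 0.002]
t 1.3 p [ 0.4118 -0.1991  0.2073] q [-0.006 -0.352 -0.307 -0.    -1.616 -0.949] w 0.08539422385118452 F [ 0.81 -0.82 -0.71]
axes [[0.0, -0.816, -0.578], [0.0, -0.578, 0.816], [-1.0, -0.0, 0.0]]
```

Emit:
servo_tool --motion '[0.04,-0.13,0.064,0,0,0,1,0.08,-0.13,0.06,0,0,0,1,0.08,-0.13,0.06,0,0,0,1,0.08,-0.13,0.06,0,0,0,1,0.08,-0.11,0.06,0,0,0,1,0.06,0,0,0,0,0,1,0,0,0,0,0,0,1]'

```text
clock: 2.0
tool_pos: [0.4946, -0.0474, 0.0996]
ee_rot: [-1.644, 0.854, 1.652]
wrist_force: [-0.5, -0.3, 0.1]
gripper_width: 0.0851
```

```bash
python3 -c "
from h import *
plan([.4967,-.046,.022],-54.8)
d=snap('scene','scene1');cv2.imwrite('pics/c3.png',cv2.resize(cv2.cvtColor(d['color'][100:260,110:310],cv2.COLOR_RGB2BGR),None,fx=4,fy=3.75))"
```

```text
sg 1 shift in now-frame(units) [ 0.3103 -0.0117 -0.0012] in target frame [0.3104 0.0102 0.0004] turn units [-26.158   0.061   0.035]
sg -1 shift in now-frame(units) [ 0.3103 -0.0117 -0.0012] in target frame [ 0.3104 -0.0102 -0.0004] turn units [ 0.022  0.022 -0.039]
t 2.0 p [ 0.4946 -0.0474  0.0996] q [ 3.100e-01 -2.120e-01 -3.910e-01 -1.000e-03 -1.397e+00 -1.264e+00] w 0.08507538572004236 F [-0.46 -0.32  0.08]
axes [[-0.005, -0.816, -0.579], [-0.001, -0.579, 0.816], [-1.0, 0.005, 0.003]]
```

View pics/c3.png

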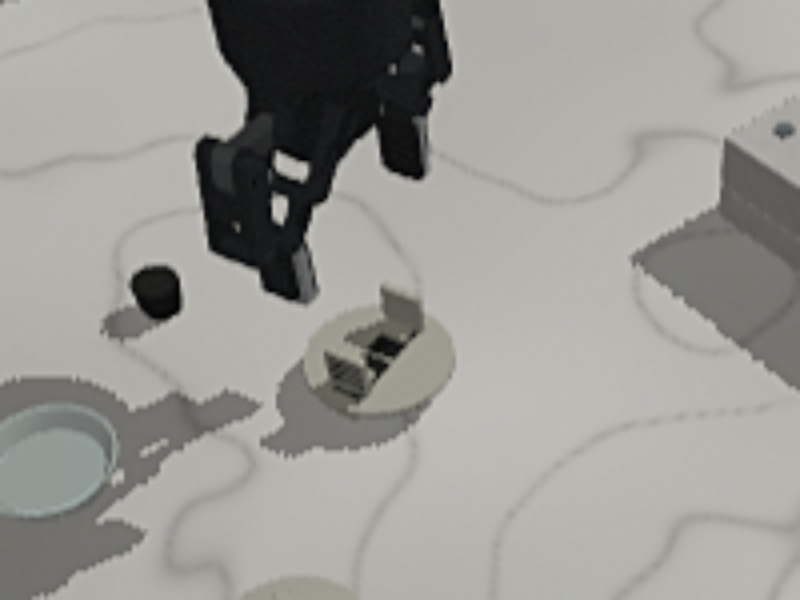

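Fingers straddle the tab line and are clear of everything. I descend to TCP z≈0.024, then start closing.

Emit:
servo_tool --motion '[0.05,-0.012,-0.001,0,0,-0.04,1,0.06,0,0,0,0,0,1,0.06,0,0,0,0,0,1,0.06,0,0,0,0,0,1,0.05,0,0,0,0,0,1,0.022,0,0,0,0,0,1,0,0,0,0,0,0,1,0,0,0,0,0,0,0.7,0,0,0,0,0,0,0.7,0,0,0,0,0,0,0.7]'

```text
clock: 3.05
tool_pos: [0.4994, -0.0459, 0.0277]
ee_rot: [-1.648, 0.847, 1.642]
wrist_force: [0.3, -0.4, 0.3]
gripper_width: 0.0597
```

```bash
python3 -c "
from h import *
plan([.4967,-.046,.024],-54.8)
d=snap('scene','scene2');cv2.imwrite('pics/c4.png',cv2.resize(cv2.cvtColor(d['color'][120:240,140:300],cv2.COLOR_RGB2BGR),None,fx=5,fy=5))"
```

```text
sg 1 shift in now-frame(units) [0.0147 0.009  0.0058] in target frame [ 0.0148 -0.0089 -0.0058] turn units [-2.6167e+01 -7.7000e-02 -5.0000e-03]
sg -1 shift in now-frame(units) [0.0147 0.009  0.0058] in target frame [0.0148 0.0089 0.0058] turn units [ 0.013 -0.003  0.049]
t 3.05 p [ 0.4994 -0.0459  0.0277] q [ 0.31  -0.16  -0.481 -0.002 -1.244 -1.264] w 0.059722867028002107 F [ 0.33 -0.4   0.3 ]
axes [[0.005, -0.816, -0.578], [0.003, -0.578, 0.816], [-1.0, -0.006, -0.0]]
```

View pics/c4.png

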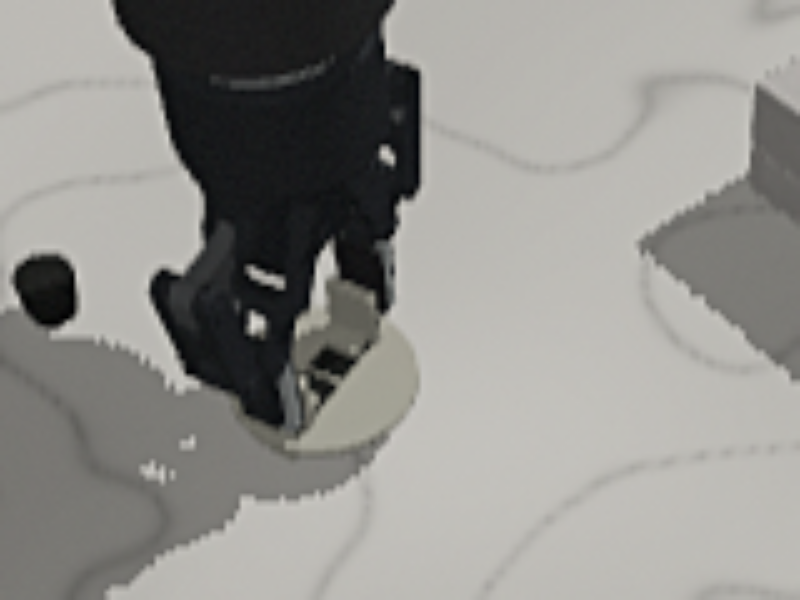

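Emit:
servo_tool --motion '[0.007,0.009,0.006,0,0,0.04,0.7,0.007,0,0,0,0,0,0.7,0,0,0,0,0,0,0.7,0,0,0,0,0,0,0.7]'

```text
clock: 3.5
tool_pos: [0.4962, -0.0461, 0.0234]
ee_rot: [-1.647, 0.852, 1.647]
wrist_force: [0.0, -0.0, -0.4]
gripper_width: 0.0596
```

```bash
python3 -c "
from h import *
plan([.4967,-.046,.024],-54.8)"
```

```text
sg 1 shift in now-frame(units) [-0.0022 -0.0019 -0.0008] in target frame [-0.0022  0.0019  0.0008] turn units [-2.6168e+01  2.0000e-03  1.0000e-03]
sg -1 shift in now-frame(units) [-0.0022 -0.0019 -0.0008] in target frame [-0.0022 -0.0019 -0.0008] turn units [ 0.012  0.001 -0.001]
t 3.5 p [ 0.4962 -0.0461  0.0234] q [ 0.313 -0.16  -0.49  -0.    -1.241 -1.268] w 0.0596483995779059 F [ 0.04 -0.01 -0.42]
axes [[-0.0, -0.816, -0.578], [0.0, -0.578, 0.816], [-1.0, 0.0, 0.0]]
```

Pose is good, so I close.

Emit:
servo_tool --motion '[0,0,0,0,0,0,0.5,0,0,0,0,0,0,0.4,0,0,0,0,0,0,0.3,0,0,0,0,0,0,0.2,0,0,0,0,0,0,0,0,0,0,0,0,0,0,0,0,0,0,0,0,0,0,0,0,0,0,0,0]'

```text
clock: 4.3
tool_pos: [0.4971, -0.0461, 0.0255]
ee_rot: [-1.649, 0.851, 1.645]
wrist_force: [-2.7, 0.1, 10.8]
gripper_width: 0.0258
```

```bash
python3 -c "
from h import *
plan([.4967,-.046,.024],-54.8)
d=snap('scene','scene3');cv2.imwrite('pics/c5.png',cv2.resize(cv2.cvtColor(d['color'][120:240,140:300],cv2.COLOR_RGB2BGR),None,fx=5,fy=5))"
```

```text
sg 1 shift in now-frame(units) [0.0062 0.0011 0.0015] in target frame [ 0.0062 -0.0011 -0.0015] turn units [-2.6164e+01 -2.1000e-02 -1.9000e-02]
sg -1 shift in now-frame(units) [0.0062 0.0011 0.0015] in target frame [0.0062 0.0011 0.0015] turn units [ 0.016 -0.012  0.013]
t 4.3 p [ 0.4971 -0.0461  0.0255] q [ 3.130e-01 -1.620e-01 -4.870e-01  1.000e-03 -1.243e+00 -1.268e+00] w 0.025843481221571155 F [-2.66  0.11 10.78]
axes [[0.002, -0.816, -0.578], [-0.0, -0.578, 0.816], [-1.0, -0.002, -0.001]]
```

View pics/c5.png

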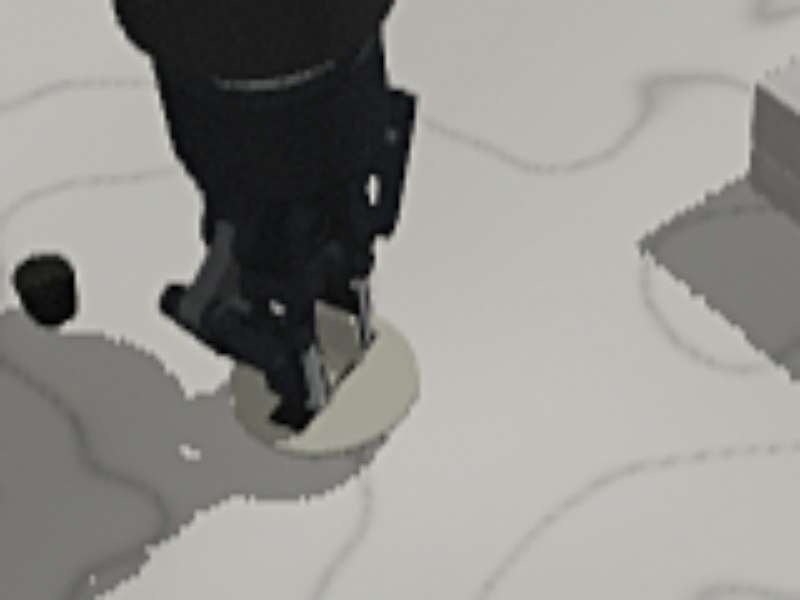

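Both tabs are pinched (opening about 26 mm) with a mild upward force. I lift.

Emit:
servo_tool --motion '[-0.02,0,0,0,0,0,0,-0.04,0,0,0,0,0,0,-0.06,0,0,0,0,0,0,-0.08,0,0,0,0,0,0,-0.1,0,0,0,0,0,0,-0.1,0,0,0,0,0,0,-0.1,0,0,0,0,0,0,-0.06,0,0,0,0,0,0,0,0,0,0,0,0,0,0,0,0,0,0,0,0,0,0,0,0,0,0,0]'

```text
clock: 5.45
tool_pos: [0.4956, -0.046, 0.1618]
ee_rot: [-1.645, 0.853, 1.649]
wrist_force: [-0.3, -0.3, -0.6]
gripper_width: 0.0259
```

```bash
python3 -c "
from h import *
plan([.564,.2665,.16],-54.8)
d=snap('scene','scene4');cv2.imwrite('pics/c6.png',cv2.resize(cv2.cvtColor(d['color'][80:240,130:330],cv2.COLOR_RGB2BGR),None,fx=4,fy=3.75))"
```

```text
sg 1 shift in now-frame(units) [ 0.0065 -0.9456  0.8623] in target frame [ 0.0073  0.9443 -0.8637] turn units [-2.6168e+01  2.9000e-02  2.0000e-02]
sg -1 shift in now-frame(units) [ 0.0065 -0.9456  0.8623] in target frame [ 0.0073 -0.9443  0.8637] turn units [ 0.012  0.013 -0.018]
t 5.45 p [ 0.4956 -0.046   0.1618] q [ 3.130e-01 -2.320e-01 -2.940e-01 -1.000e-03 -1.511e+00 -1.268e+00] w 0.02588561634001442 F [-0.34 -0.32 -0.56]
axes [[-0.003, -0.816, -0.578], [-0.0, -0.578, 0.816], [-1.0, 0.002, 0.002]]
```

View pics/c6.png

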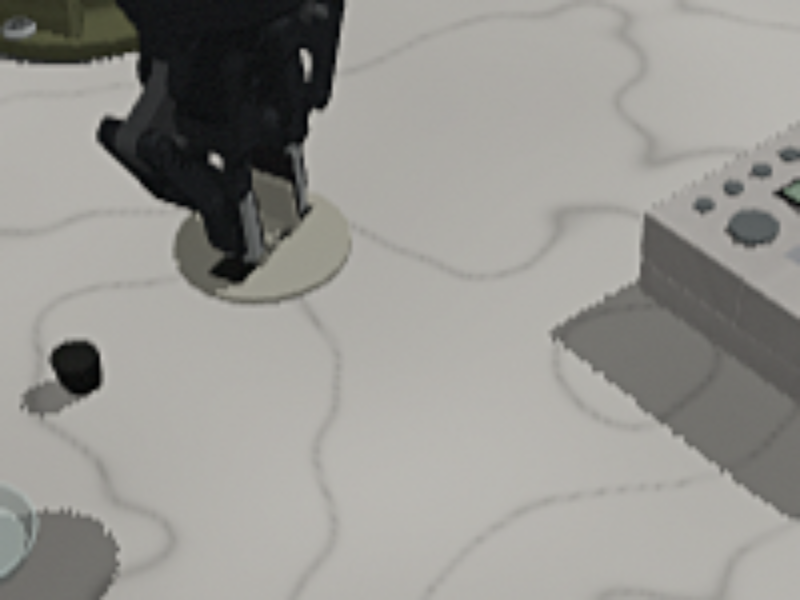

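The cap is lifted level and both tabs are still in. I measure the flange plane from depth and its offset from the TCP.

```bash
cat >> h.py <<'E'
def flange(d,p,zr,near=.05):
    W=cloud(d).reshape(-1,3); C=d['color'].reshape(-1,3).astype(float).mean(-1)
    m=(np.hypot(W[:,0]-p[0],W[:,1]-p[1])<near)&(abs(W[:,2]-zr)<.012)&(C>95)
    q=W[m]; 
    for _ in range(4):
        A=np.c_[q[:,:2]-p[:2],np.ones(len(q))];k=np.linalg.lstsq(A,q[:,2],rcond=None)[0];e=abs(A@k-q[:,2]);q=q[e<max(.0015,2*np.median(e))]
    print('flange n',len(q),'slope',k[:2].round(3),'z at p',k[2].round(4),'circ',cv2.minEnclosingCircle(q[:,:2].astype(np.float32)))
    return q
E
python3 -c "
from h import *
s=readout.get_state();p=s['tool_pos'];flange(load('scene4'),p,p[2]-.003)
# reference, before the lift
d=load('scene3');flange(d,np.array([.4971,-.0461]),.020)"
```

```text
flange n 437 slope [-0.013  0.003] z at p 0.1557 circ ((0.49667999148368835, -0.04689531400799751), 0.037461359053850174)
flange n 389 slope [-0.005  0.004] z at p 0.0195 circ ((0.4976859390735626, -0.04656633362174034), 0.037982698529958725)
```

Emit:
servo_tool --motion '[0,-0.05,0.045,0,0,0,0,0,-0.1,0.09,0,0,0,0,0,-0.1,0.09,0,0,0,0,0,-0.1,0.09,0,0,0,0,0,-0.1,0.09,0,0,0,0,0,-0.1,0.09,0,0,0,0,0,-0.1,0.09,0,0,0,0,0,-0.1,0.09,0,0,0,0,0,-0.1,0.09,0,0,0,0,0,-0.07,0.07,0,0,0,0,0,-0.03,0.03,0,0,0,0,0,0,0,0,0,0,0]'

```text
clock: 6.7
tool_pos: [0.5648, 0.2683, 0.1619]
ee_rot: [-1.647, 0.854, 1.649]
wrist_force: [-1.1, -1.3, 0.1]
gripper_width: 0.0258
```

Emit:
servo_tool --motion '[0,0,0,0,0,0,0,0,0,0,0,0,0,0,0,0,0,0,0,0,0]'

```text
clock: 7.0
tool_pos: [0.5653, 0.2667, 0.1639]
ee_rot: [-1.646, 0.852, 1.646]
wrist_force: [-0.1, -0.3, -0.3]
gripper_width: 0.0256
```

```bash
python3 -c "
from h import *
plan([.564,.2665,.11],-54.8)
d=snap('scene','scene5');cv2.imwrite('pics/c7.png',cv2.resize(cv2.cvtColor(d['color'][40:200,250:450],cv2.COLOR_RGB2BGR),None,fx=4,fy=3.75))
p=readout.get_state()['tool_pos'];flange(d,p,p[2]-.006)"
```

```text
sg 1 shift in now-frame(units) [0.2156 0.0047 0.0024] in target frame [ 0.2156 -0.0046 -0.0024] turn units [-2.6176e+01 -6.0000e-03  1.0000e-03]
sg -1 shift in now-frame(units) [0.2156 0.0047 0.0024] in target frame [0.2156 0.0046 0.0024] turn units [0.004 0.001 0.004]
t 7.0 p [0.5653 0.2667 0.1639] q [ 0.761  0.108  0.035 -0.    -1.496 -1.717] w 0.025562335206103567 F [-0.06 -0.33 -0.27]
axes [[0.0, -0.817, -0.577], [0.0, -0.577, 0.817], [-1.0, -0.0, 0.0]]
flange n 517 slope [-0.002  0.001] z at p 0.1578 circ ((0.565841019153595, 0.2652064859867096), 0.038467276841402054)
```

View pics/c7.png

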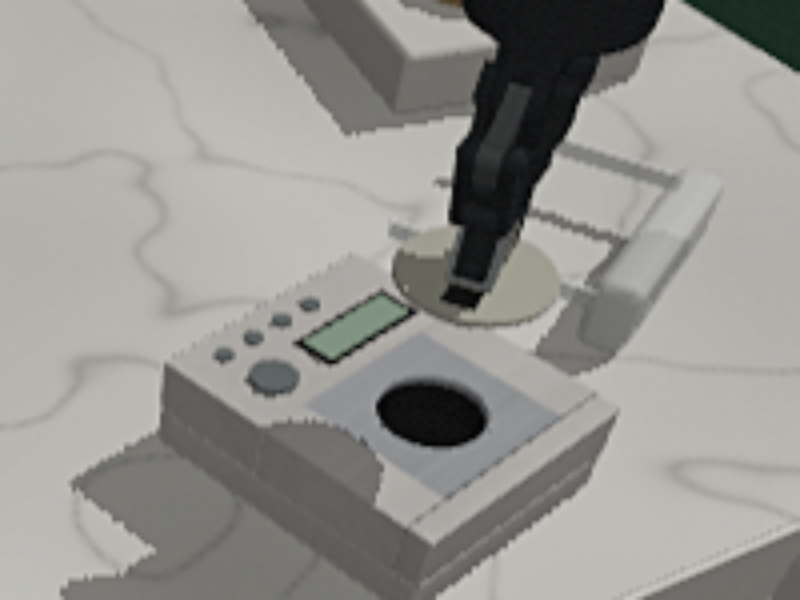

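Cap is level about 70 mm above the mouth. I descend to about 5 mm above the mouth, correcting sideways.

Emit:
servo_tool --motion '[0.03,0.005,0.002,0,0,0,0,0.06,0,0,0,0,0,0,0.06,0,0,0,0,0,0,0.06,0,0,0,0,0,0,0.04,0,0,0,0,0,0,0.02,0,0,0,0,0,0,0,0,0,0,0,0,0,0,0,0,0,0,0,0,0,0,0,0,0,0,0]'

```text
clock: 7.95
tool_pos: [0.5643, 0.2676, 0.097]
ee_rot: [-1.647, 0.851, 1.646]
wrist_force: [0.1, -0.9, -0.8]
gripper_width: 0.0256
```

```bash
python3 -c "
from h import *
plan([.564,.2665,.075],-54.8)
d=snap('scene','scene6');cv2.imwrite('pics/c8.png',cv2.resize(cv2.cvtColor(d['color'][80:220,270:430],cv2.COLOR_RGB2BGR),None,fx=4,fy=4))
p=readout.get_state()['tool_pos'];flange(d,p,p[2]-.006)"
```

```text
sg 1 shift in now-frame(units) [ 0.0879  0.0037 -0.0027] in target frame [ 0.088  -0.0035  0.0027] turn units [-2.6167e+01 -2.0000e-02 -0.0000e+00]
sg -1 shift in now-frame(units) [ 0.0879  0.0037 -0.0027] in target frame [ 0.088   0.0035 -0.0027] turn units [ 0.013 -0.     0.012]
t 7.95 p [0.5643 0.2676 0.097 ] q [ 0.763  0.129 -0.066  0.    -1.374 -1.718] w 0.02559546627377679 F [ 0.07 -0.85 -0.83]
axes [[0.001, -0.816, -0.578], [0.001, -0.578, 0.816], [-1.0, -0.001, -0.0]]
flange n 462 slope [-0.002  0.001] z at p 0.091 circ ((0.565709114074707, 0.266499787569046), 0.03890516981482506)
```

View pics/c8.png

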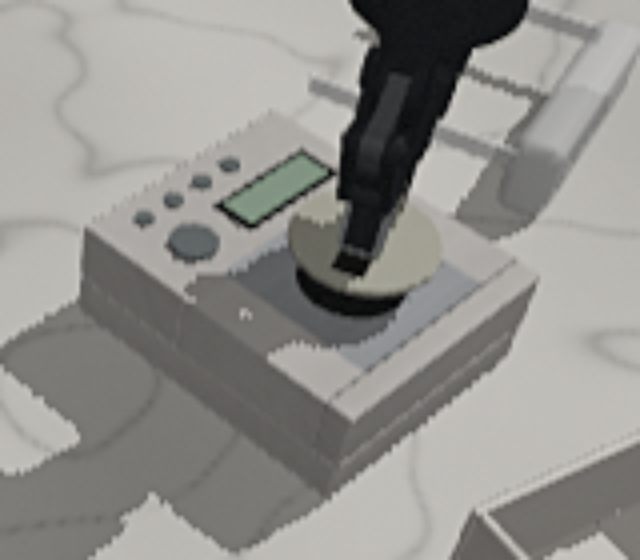

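Emit:
servo_tool --motion '[0.02,0.004,-0.002,0,0,0,0,0.02,0,0,0,0,0,0,0.02,0,0,0,0,0,0,0.01,0,0,0,0,0,0,0,0,0,0,0,0,0,0,0,0,0,0,0,0]'

```text
clock: 8.6
tool_pos: [0.5634, 0.2663, 0.0786]
ee_rot: [-1.647, 0.852, 1.647]
wrist_force: [0.5, 0.0, -1.1]
gripper_width: 0.0255
```

Emit:
servo_tool --motion '[0.01,0,0,0,0,0,0,0.006,0,0,0,0,0,0,0,0,0,0,0,0,0,0,0,0,0,0,0,0]'

```text
clock: 9.0
tool_pos: [0.5635, 0.2664, 0.0748]
ee_rot: [-1.647, 0.852, 1.646]
wrist_force: [0.0, 0.8, 0.3]
gripper_width: 0.0257
```

```bash
python3 -c "
from h import *
plan([.564,.2665,.075],-54.8)
d=snap('scene','scene7');cv2.imwrite('pics/c9.png',cv2.resize(cv2.cvtColor(d['color'][80:220,270:430],cv2.COLOR_RGB2BGR),None,fx=4,fy=4))
p=readout.get_state()['tool_pos'];flange(d,p,p[2]-.006,.038)"
```

```text
sg 1 shift in now-frame(units) [-0.001  -0.0019 -0.0008] in target frame [-0.001   0.0019  0.0008] turn units [-2.6168e+01 -5.0000e-03  1.0000e-03]
sg -1 shift in now-frame(units) [-0.001  -0.0019 -0.0008] in target frame [-0.001  -0.0019 -0.0008] turn units [0.012 0.    0.003]
t 9.0 p [0.5635 0.2664 0.0748] q [ 0.762  0.138 -0.097  0.    -1.335 -1.717] w 0.02567952395024154 F [0.02 0.81 0.3 ]
axes [[0.0, -0.816, -0.578], [0.0, -0.578, 0.816], [-1.0, -0.0, 0.0]]
flange n 410 slope [-0.001  0.006] z at p 0.0686 circ ((0.5637644529342651, 0.26579418778419495), 0.037944477051496506)
```

View pics/c9.png

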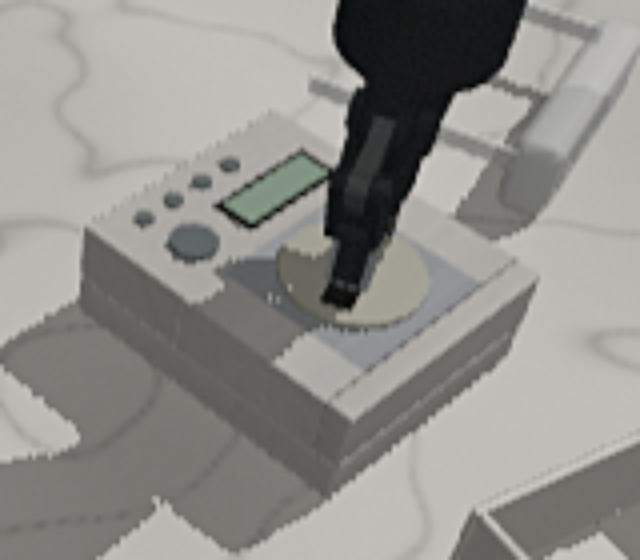

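Flange is at or just above the plate, with no contact force yet. I press gently to confirm seating.

Emit:
servo_tool --motion '[0.003,0,0,0,0,0,0,0.003,0,0,0,0,0,0,0,0,0,0,0,0,0,0,0,0,0,0,0,0]'

```text
clock: 9.45
tool_pos: [0.5635, 0.2664, 0.0746]
ee_rot: [-1.647, 0.851, 1.646]
wrist_force: [-4.4, -0.4, 6.8]
gripper_width: 0.0258
```

Contact at about 7 N with z stopped, so the flange is seated. I release gradually.

Emit:
servo_tool --motion '[0,0,0,0,0,0,0.35,0,0,0,0,0,0,0.42,0,0,0,0,0,0,0.5,0,0,0,0,0,0,0.58,0,0,0,0,0,0,0.66,0,0,0,0,0,0,0.75,0,0,0,0,0,0,0.85,0,0,0,0,0,0,0.85,0,0,0,0,0,0,0.85]'

```text
clock: 10.35
tool_pos: [0.5634, 0.2663, 0.0731]
ee_rot: [-1.647, 0.852, 1.647]
wrist_force: [0.3, 0.8, -0.1]
gripper_width: 0.0729
```

```bash
python3 -c "
from h import *
plan([.564,.2665,.075],-54.8)
d=snap('scene','scene8');cv2.imwrite('pics/c10.png',cv2.resize(cv2.cvtColor(d['color'][80:220,270:430],cv2.COLOR_RGB2BGR),None,fx=4,fy=4))
p=readout.get_state()['tool_pos'];flange(d,p,p[2]-.006,.038)"
```

```text
sg 1 shift in now-frame(units) [-0.0076 -0.0024 -0.0008] in target frame [-0.0076  0.0024  0.0008] turn units [-2.6168e+01 -1.0000e-03  1.0000e-03]
sg -1 shift in now-frame(units) [-0.0076 -0.0024 -0.0008] in target frame [-0.0076 -0.0024 -0.0008] turn units [0.012 0.001 0.001]
t 10.35 p [0.5634 0.2663 0.0731] q [ 0.762  0.139 -0.099 -0.    -1.333 -1.717] w 0.07291769909023264 F [ 0.32  0.8  -0.07]
axes [[-0.0, -0.816, -0.578], [0.0, -0.578, 0.816], [-1.0, -0.0, 0.0]]
flange n 374 slope [-0.004  0.001] z at p 0.0686 circ ((0.5638453960418701, 0.26590216159820557), 0.03778180480003357)
```

View pics/c10.png

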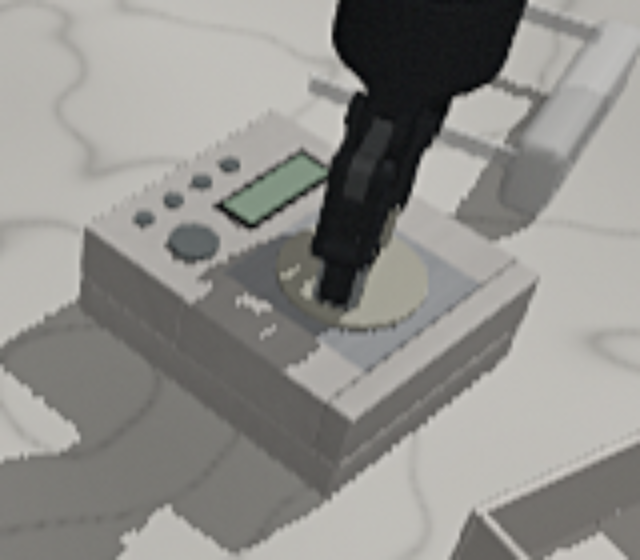

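Flange is unchanged at 0.0686 and level. I retreat straight up.

Emit:
servo_tool --motion '[-0.02,0,0,0,0,0,1,-0.04,0,0,0,0,0,1,-0.06,0,0,0,0,0,1,-0.1,0,0,0,0,0,1,-0.1,0,0,0,0,0,1,-0.1,0,0,0,0,0,1,-0.1,0,0,0,0,0,1,-0.06,0,0,0,0,0,1,0,0,0,0,0,0,1,0,0,0,0,0,0,1,0,0,0,0,0,0,1]'

```text
clock: 11.5
tool_pos: [0.5629, 0.2661, 0.2165]
ee_rot: [-1.646, 0.854, 1.648]
wrist_force: [-0.2, -0.6, 0.4]
gripper_width: 0.0857
```

```bash
python3 -c "
from h import *
print(readout.get_state()['clock'],readout.get_state()['tool_pos'])
d=snap('scene','scene9');cv2.imwrite('pics/c11.png',cv2.resize(cv2.cvtColor(d['color'][110:200,290:410],cv2.COLOR_RGB2BGR),None,fx=6,fy=6,interpolation=cv2.INTER_CUBIC))
flange(d,np.array([.564,.2663]),.069,.038)
W=cloud(d).reshape(-1,3);t=W[(np.hypot(W[:,0]-.564,W[:,1]-.2663)<.045)&(W[:,2]>.085)&(W[:,2]<.105)]
print(len(t),t[:,2].max(),cv2.minAreaRect(t[:,:2].astype(np.float32)))"
```

```text
11.5 [0.56290578 0.26612287 0.21650175]
flange n 426 slope [-0.001  0.   ] z at p 0.0686 circ ((0.5641605257987976, 0.26561325788497925), 0.037670835852622986)
138 0.0981610615176996 ((0.5644311904907227, 0.26402395963668823), (0.021973727270960808, 0.05643622204661369), 35.24486541748047)
```

View pics/c11.png

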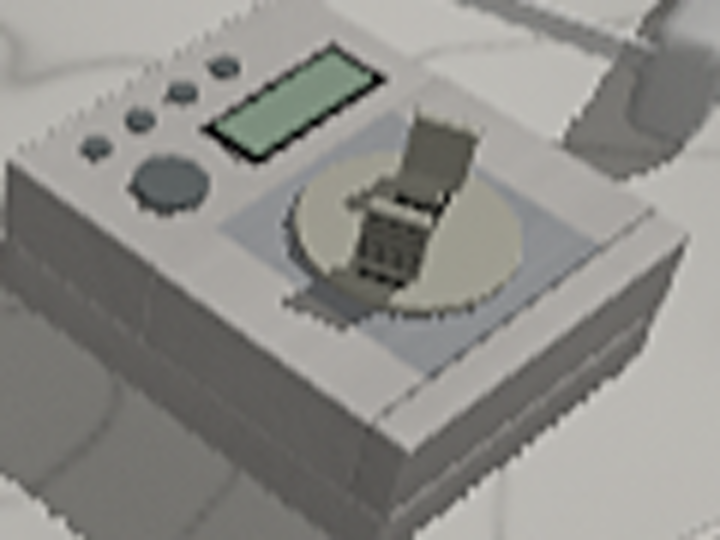

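The flange lies level on the plate at z≈0.0686. The tabs span about 56 mm, so they are fully sprung out, and the gripper is clear. I hand in.

```bash
python3 -c "
from h import *
print(job.close_job())"
```

```text
the job is handed in; nothing more can be done
None
```

The cap is seated in the photometer's well with its tabs sprung out. I handed the job in after about 11.5 s of the 34 s allowed; no verdict is reported.

**What I did:** I gripped the cap by both tabs and pinched them in; the gripper read about 26 mm. I then lifted it level, lowered it into the well until contact registered about 7 N, let go gradually and withdrew straight up.

**Last checks:**
- **Flange:** its top measured z ≈ 0.0686 m against 0.069 m expected when seated, with a slope of about 0.001 rad.
- **Position:** the cap's centre was within about 1 mm of the measured well centre.
- **Tabs:** they span about 56 mm over the outer faces, against 54 mm nominal when free, so they are fully out. The lugs themselves are hidden under the plate and could not be seen.
- **Robot:** the gripper was open and well clear, with the tool at z ≈ 0.217 m.

**Disagreements:**
- **Gripper reading:** with the tabs pinched it showed about 26 mm, not the 30 mm given for both tabs at their stops. The cause is unknown; it stayed steady throughout the carry.
- **Well centre:** the scene camera's raw estimate was about 5 mm from the top camera's, because the hole's far wall was partly visible. Allowing for that, the two agreed to about 2 mm.

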